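Lock the drying post into the counter rail and hang the funnel on it

ROBOT

A 7-joint arm with a two-finger parallel gripper is mounted at the origin on the work surface. World frame = base frame: x ahead of the robot, y to its left, z up, the work surface at z = 0. Lengths are in m, angles in rad, forces in N, time in s.
With the tool pointing down it reaches from about 0.4 to 0.875 m from the base axis. Payload 4.4 kg.
Tool frame: the origin (TCP) lies at the very end of the fingers, on their centre line; the grasp point (between the pads) lies ctrl.grip_point_offset behind it (ctrl.grip_point_offset is the distance from the TCP to the grasp point, in m); z points along the fingers, y is the direction in which the jaws open and shut (so a half turn about z gives the same grasp; the last joint's range is limited). The gripper opens to 85 mm and grips with 20 to 120 N. Pads are 22 mm wide; open, the fingers measure 114 mm over their backs; the gripper's body (76 mm by 85 mm) begins 54 mm behind the grasp point. The pads swing forward as they close: fully open they stand 13 mm farther back than shut.
Start: joints at [1.079, 0.628, 0.038, 1.517, -0.027, 0.996, -0.02], TCP at [0.269, -0.592, 0.231] pointing down, gripper open.
Joint ranges: [-3.06, 3.06], [-0.37, 2.12], [-1.25, 1.32], [0.18, 2.47], [-1.1, 4.24], [0.23, 1.98], [-2.94, 2.94]. Speed limits (rad/s): [2.57, 2.57, 3.14, 3.14, 3.14, 3.14, 3.14].

INTERFACE

Orientations are given as [roll, pitch, yaw] about the fixed x, y, z axes, in that order (R = Rz(yaw) Ry(pitch) Rx(roll)).
In Python, from rig import ctrl gives the robot as it stands.
- The arm moves only by the tool send_rows, never from a script. Its argument "steps" is a list of rows, each an object with "gripper": the closure in counts, from 0 (fully open) to 255 (shut); "offset": the shift along the tool's x, y, z in mm, a list of three; "twist": the turn about the tool's z in degrees. A call has 1 to 8 rows; each row is the pose to reach, as a shift and turn from the pose commanded when the call began, along the tool's axes at that moment; what a row does not reach only later rows make up. A row lasts 1/8 s, in which the tool goes at most 62.5 mm and 10.7 degrees, less where a joint would pass 70% of its speed; a pose out of reach is approached as far as the arm can. A call with a gripper value outside its range is refused whole. The fingers move at their own pace and stop on an object; "force" is the grip in N (left out, the last holds). Time passes only in rows, so rows that repeat a pose let the fingers close. It gives the time, the measured TCP pose, the force and the opening at its end, in the units of the state.
- ctrl.get_obs(): the state, without advancing time (a new reading comes with each control period).
- ctrl.grab_frame(name): name is "scene" or "top" or "wrist"; returns (picture, depth): 400x640x3 uint8, blue, green, red; 400x640 float32, m along the optical axis (not along the pixel's ray), 0 where there is no reading.
- ctrl.camera_info(name): a dict with "fov_y" (degrees; the focal length in pixels is half the picture's height over the tangent of half this angle, whatever the lens; pixels are square), "cx", "cy" (the principal point, pixels), "position" and "orientation" of the camera in the world. Camera axes: x right, y up, looking along -z (the intrinsics and any distortion apply to the point x, -y, -z); pixel columns grow to the right and rows downward; lengths in m; the calibration is good to about 2 mm. A picture is of the moment at which its call begins: read the wrist's pose just before it. camera_info takes no time and is no camera call; for the wrist camera it gives the pose at the moment of the call.
- ctrl.job_done(): hands the job in, once; it reports no verdict.
Trained networks look in the newest picture that a camera, given by its name, has taken for a name from the list of things; names that differ only in an ending like _2 or _b are one class to them, and where a whole thing is asked for, a point or a joint stands for the part that bears it (a point fixed in the world has none). Each returns a list of dicts, best first, with "p" (0 to 1); they miss things now and then, are a little off and sometimes report something else, mostly with a low value. They report only what shows in the picture. A call takes as long as a camera call. They do not tell look-alikes from the thing itself.
- ctrl.search_frame(camera, thing): "rect" ([centre column, centre row, width, height] in pixels, round what is visible of it).
- ctrl.mark_of(camera, thing): "location" ([column, row] in pixels: a listed point, or the origin of a listed thing).
The state is a dict: "time_s": time; "joint_pos": joint angles; "qd": joint speeds; "effort": joint torques, N m; "tool_pos": TCP position; "tool_rot": TCP orientation; "ft_force": force on the tool from outside, world axes, zero at the start; "torque": the same for the moment, N m; "gripper_width": finger opening in m.
Only numpy, scipy, OpenCV 4.12 (cv2) and the standard library are available. Lean on these libraries where they do the work, as an engineer would, in place of code of your own. Each camera call takes 0.05 s, during which the arm holds its last target.

TASK

Take the steel post out of its wooden block, drop its hammer head through the slot near the middle of the aluminium rail until the flange sits flat on the rail, and give it a quarter turn so that the head lies square across under the lips. Then hang the black funnel on the locked post, mouth down, with the pin up inside its spout, so that it sits straight and fully down. Leave the other things on the counter where they stand.

Things in the scene. Friction and masses are not known exactly. Their poses are not given: they have to be found in the camera images.
- rail_slot (a point): Fixed aluminium rail 200 mm long, 52 wide, 36 high, plastic caps at both ends. Its top has a lengthwise slot 18 mm wide, 188 long, opening below 5 mm thick lips into a channel 46 wide and 28 deep. This point: middle of the slot, level with the rail's top face; x along the slot, y across it, z up.
- post_grip (a point): Steel post, about 0.22 kg, in the middle of its square shank (24 x 24 mm, sides parallel to the head's). This point: on the axis, 34 mm above the flange's underside; shank from 28 mm below to 21 mm above it; a round pin 15 mm across with tapered tip goes on to 44 mm above it. Flange below the shank 42 mm across, 6 thick. x along the hammer head, z up.
- post_head (a point): Middle of the post's hammer head, 45.5 mm below the grip point: 34 mm long (along x), 12 wide (y), 8 thick; its underside is 15.5 mm below the flange's underside. Between head and flange a round neck 12 mm across, 7.5 long. In the rail the post turns freely by its shank either way, without stop, and stays as left.
- caddy: Fixed wooden block 85 x 62 mm, 30 high, in which the post starts upright: head loose in a slot 39 x 17 mm, 22 deep, along the block's x; flange on the block's top. Origin: centre of its underside. It stands on one side of the rail and the funnel on the other; which side varies.
- funnel_spout (a point): Black plastic funnel, about 70 g, standing mouth down, spout up, 92 mm high: mouth 94 mm across, cone up to 52 mm, then a straight spout 30 mm across outside, bore 23. This point: on the spout's axis, 74 mm above the mouth's edge, 18 below the spout's top; z up. Fully down on the post, its cone rests on the shank's top and this point is about 50 mm above the post's grip point.
- knock_box: Bystander, to be left alone: open stainless steel cylinder 112 mm across, 100 high, with a black bar across the mouth.
- saucer: Bystander, to be left alone: white ceramic saucer 116 mm across, 16 high.
- puck_tin: Bystander, to be left alone: grey round tin 64 mm across, 46 high, ribbed dark twist cap.
- grinder: Bystander, to be left alone: cream upright cylinder 54 mm across, 175 high, crank folded against its body.
- tamper: Bystander, to be left alone: steel tamper standing on its 58 mm base, 84 high.
- cup: Bystander, to be left alone: small white cup with a handle, 62 mm across, 55 high.
- spoon: Bystander, to be left alone: steel teaspoon 130 mm long lying flat.
Mind the look-alikes: they are no part of the job. Leave any red or turquoise look-alike of the part that bears funnel_spout alone.

How it is judged:
By the outcome, as a careful person would: the job done as asked, in the order asked, and still so for the second after the job is handed in, with the robot touching nothing.
It also fails if it takes over 61 s, if anything falls off the work surface, if the arm or the gripper's body presses on something with over 40 N, if the wrist force passes 120 N, or if a joint passes its speed limit or range.

## Working session

There is one attempt and no reset: what is moved stays moved. The work goes in short steps, Python scripts to look and compute and a tool call to move; the robot and the scene stay as the last step left them, time stands still between calls to the robot, and variables do not carry over. Pictures are saved under pics/ and viewed, and the job is handed in when it is done.

Besides the shell and the picture viewer there is one more tool, called after ">>>" as name(argument=value, ...), one argument or row to a line, values as JSON. send_rows: Moves the arm, as the interface text tells. Its arguments: {"type":"object","properties":{"steps":{"type":"array","items":{"type":"object","properties":{"gripper":{"type":"number"},"offset":{"type":"array","items":{"type":"number"}},"twist":{"type":"number"}}}},"force":{"type":"number"}},"required":["steps"]}

```bash
mkdir -p pics; ls
cat > h.py <<'E'
import numpy as np, cv2
from scipy.spatial.transform import Rotation as R
from rig import ctrl
def cam(name):
    i=ctrl.camera_info(name); return i
def rot(o):
    o=np.array(o,float)
    return R.from_euler('xyz',o).as_matrix() if o.shape==(3,) else o
def save(name,f): 
    img,d=ctrl.grab_frame(name); cv2.imwrite('pics/'+f+'.png',img); np.save('pics/'+f+'.npy',d); return img,d
E
python3 - <<'E'
from h import *
o=ctrl.get_obs(); print(o); print(ctrl.grip_point_offset)
for n in ['scene','top','wrist']:
    print(n,cam(n)); save(n,n+'0')
E
```

```text
pics
{'time_s': 0.0, 'joint_pos': array([ 1.07918745,  0.62935766,  0.03841037,  1.51836265, -0.02698017,
        0.9962783 , -0.01997989]), 'qd': array([ 1.51711848e-03,  6.52705486e-04, -5.31273102e-04, -7.43244892e-05,
       -4.24318373e-04, -2.55154380e-03, -5.57180308e-04]), 'effort': array([ 3.24034690e-04, -5.63397217e+01,  1.22631881e+00, -1.93444097e+01,
        1.09370914e-02,  1.06221510e-02,  1.52665560e-07]), 'tool_pos': array([ 0.26827068, -0.5913791 ,  0.23038274]), 'tool_rot': array([-3.13970398e+00,  2.33574475e-05,  4.25865468e-01]), 'ft_force': array([-0.23380365, -0.81818468,  0.07370944]), 'torque': array([ 0.03739252,  0.01722236, -0.00714325]), 'gripper_width': 0.08536232271780227}
0.0187
scene {'fov_y': 56.185027536434326, 'cx': 321.0295808323279, 'cy': 197.37641397287985, 'position': array([ 1.04944134, -0.07603904,  0.96794915]), 'orientation': array([ 0.56763464, -0.00878634,  1.45712917])}
top {'fov_y': 53.48337071805826, 'cx': 314.07187222348205, 'cy': 197.47540455897547, 'position': array([ 0.43744451, -0.0016172 ,  1.17935424]), 'orientation': array([ 0.06491774,  0.00863353, -1.59493272])}
wrist {'fov_y': 69.01300439682223, 'cx': 319.44422234404504, 'cy': 201.4698163230308, 'position': array([ 0.3416941 , -0.55887076,  0.37379023]), 'orientation': array([-0.32015153,  0.00247765, -1.14480316])}
```

View pics/scene0.png

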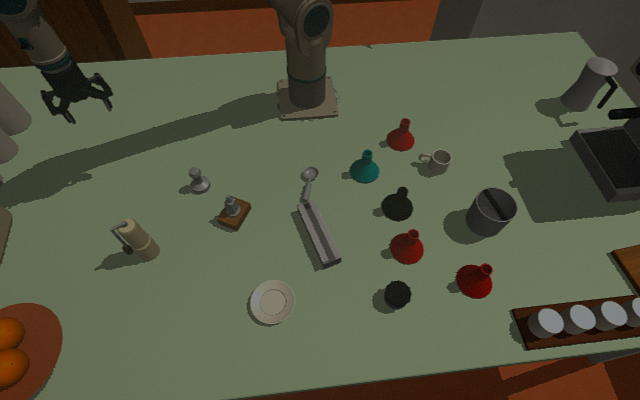

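View pics/top0.png

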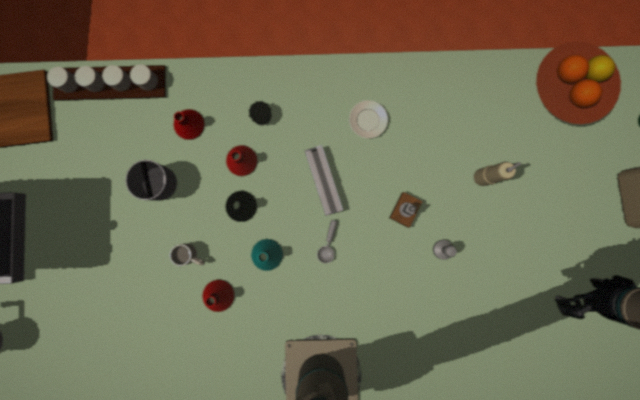

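View pics/wrist0.png

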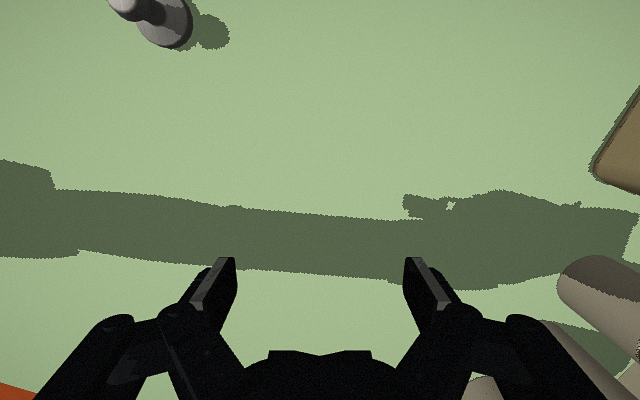

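Run:
```python
from h import *
for n in ['scene','top']:
    ctrl.grab_frame(n)
    for t in ['rail_slot','post_grip','post_head','caddy','funnel_spout']:
        print(n,t,'mark',[(np.round(r['location'],1).tolist(),round(r['p'],2)) for r in ctrl.mark_of(n,t)][:4])
for t in ['caddy','funnel_spout','post_grip']:
    print(t,[(np.round(r['rect'],1).tolist(),round(r['p'],2)) for r in ctrl.search_frame('top',t)][:4])
print(ctrl.get_obs()['time_s'])
print([k for k in ctrl.camera_info('top')])
```

```text
scene rail_slot mark [([317.5, 232.8], 0.63)]
scene post_grip mark [([229.5, 203.3], 0.67), ([309.3, 186.5], 0.4)]
scene post_head mark [([232.8, 215.8], 0.67)]
scene caddy mark [([236.8, 215.4], 0.85)]
scene funnel_spout mark [([416.6, 236.9], 0.91), ([364.1, 158.7], 0.69), ([403.9, 127.8], 0.67), ([403.1, 192.6], 0.56)]
top rail_slot mark [([322.2, 179.8], 0.91), ([409.6, 210.1], 0.61)]
top post_grip mark [([411.3, 209.8], 0.7)]
top post_head mark [([403.6, 208.6], 0.66)]
top caddy mark [([404.4, 210.6], 0.59)]
top funnel_spout mark [([235.8, 153.4], 0.85), ([211.4, 299.2], 0.81), ([180.6, 119.2], 0.74), ([262.7, 256.0], 0.67)]
caddy [([404.8, 209.6, 28.3, 35.5], 0.66)]
funnel_spout [([220.2, 296.4, 33.5, 35.3], 0.84), ([267.3, 256.5, 33.8, 30.7], 0.75), ([241.2, 159.6, 37.3, 34.2], 0.72), ([241.6, 204.6, 31.5, 30.0], 0.6)]
post_grip [([408.1, 211.8, 15.6, 17.0], 0.62)]
0.9
['fov_y', 'cx', 'cy', 'position', 'orientation']
```

The scene view shows the rail at (318,233), the post in its block at (232,212) and the black funnel at (398,205). The red and turquoise funnels are look-alikes. Next I'll measure in the world frame using depth.

```bash
cat >> h.py <<'E'
def cloud(name,d,info=None):
    i=info or cam(name); h,w=d.shape; f=(h/2)/np.tan(np.radians(i['fov_y'])/2)
    v,u=np.mgrid[0:h,0:w].astype(float)
    P=np.stack([(u-i['cx'])/f*d,-(v-i['cy'])/f*d,-d],-1)
    W=P@rot(i['orientation']).T+np.array(i['position'])
    W[d<=0]=np.nan
    return W
def ray_z(name,px,z,info=None):
    i=info or cam(name); f=200/np.tan(np.radians(i['fov_y'])/2)
    r=rot(i['orientation'])@np.array([(px[0]-i['cx'])/f,-(px[1]-i['cy'])/f,-1]); c=np.array(i['position'])
    return c+r*(z-c[2])/r[2]
def proj(name,W,info=None):
    i=info or cam(name); f=200/np.tan(np.radians(i['fov_y'])/2)
    p=(np.array(W)-np.array(i['position']))@rot(i['orientation'])
    return np.array([i['cx']+f*p[...,0]/-p[...,2], i['cy']-f*p[...,1]/-p[...,2]]).T
E
python3 - <<'E'
from h import *
for n in ['top','scene']:
    d=np.load(f'pics/{n}0.npy'); W=cloud(n,d); img=cv2.imread(f'pics/{n}0.png')
    tab=W[100:250,100:550].reshape(-1,3); z=tab[:,2]; print(n,'table z',np.nanmedian(z), np.isnan(W[...,0]).mean())
    A={'rail':(325,180,35,45),'caddy':(405,210,25,25),'fun':(241,205,22,22)} if n=='top' else {'rail':(320,233,30,40),'caddy':(234,210,25,25),'fun':(398,203,22,22)}
    for k,(u,v,a,b) in A.items():
        S=W[v-b:v+b,u-a:u+a].reshape(-1,3); S=S[~np.isnan(S[:,0])]
        print(k,'zmax',S[:,2].max(), np.histogram(S[:,2],bins=np.arange(-.01,.12,.01))[0])
        if k=='rail':
            T=S[(S[:,2]>.028)&(S[:,2]<.045)]
            r=cv2.minAreaRect((T[:,:2]*1000).astype(np.float32)); print(r)
        if k=='caddy':
            T=S[(S[:,2]>.02)&(S[:,2]<.033)]; print(cv2.minAreaRect((T[:,:2]*1000).astype(np.float32)))
            T=S[(S[:,2]>.07)]; print('post top',T.mean(0),T.min(0),T.max(0),len(T))
        if k=='fun':
            T=S[(S[:,2]>.012)]; print(cv2.minEnclosingCircle((T[:,:2]*1000).astype(np.float32)))
            T=S[(S[:,2]>.075)]; print('spout',T.mean(0),T.min(0),T.max(0),len(T))
    for k,(u,v,a,b) in A.items():
        cv2.imwrite(f'pics/{n}_{k}.png',cv2.resize(img[v-b:v+b,u-a:u+a],None,fx=8,fy=8,interpolation=cv2.INTER_CUBIC))
E
```

```text
top table z 0.0005006417580015743 0.004171875
rail zmax 0.041761069598524436 [2456 2926   38   22  814   25    0    0    0    0    0    0]
((563.1552124023438, -22.53960418701172), (200.12423706054688, 52.162296295166016), 16.395681381225586)
caddy zmax 0.11174720945239014 [907 910  26 215 312  13   8   9  11  48   9  19]
((471.4521484375, -259.76141357421875), (62.185752868652344, 85.723876953125), 61.650150299072266)
post top [ 0.47087528 -0.25723157  0.0899268 ] [ 0.4565937  -0.27415539  0.07180895] [ 0.48471111 -0.24395933  0.11174721] 89
fun zmax 0.09599791059534124 [608 671 176 174 118  82  21  15  16  18  32   0]
((494.80023193359375, 223.16635131835938), 44.08401870727539)
spout [0.49390046 0.22370949 0.08794023] [0.47948471 0.20865473 0.07552544] [0.50703582 0.23759564 0.09599791] 62
scene table z -0.0001927465598750011 0.00394921875
rail zmax 0.04165481090541645 [2120 1616  115   75  853    5    0    0    0    0    0    0]
((565.4585571289062, -19.746177673339844), (202.07298278808594, 53.018592834472656), 16.403608322143555)
caddy zmax 0.10906044654007463 [1028  768   65  255  208   21   18   24   25   49    9   22]
((473.6170959472656, -256.7442321777344), (64.1627426147461, 86.8897933959961), 61.10261917114258)
post top [ 0.47905294 -0.25528592  0.0873775 ] [ 0.46624257 -0.27165846  0.07011924] [ 0.48963825 -0.24139548  0.10906045] 105
fun zmax 0.09392037845437196 [734 555 155 128 111  74  30  30  36  42  30   0]
((499.0452880859375, 225.96798706054688), 44.06662368774414)
spout [0.49926846 0.22573715 0.0856339 ] [0.48209244 0.21090471 0.07517314] [0.51389672 0.24094889 0.09392038] 92
```

```bash
cat >> h.py <<'E'
def goto(x,y,z,yaw,cmd=None):
    """offset (mm, tool axes) and twist from current pose (or cmd=(pos,yawdeg))"""
    o=ctrl.get_obs()
    p,Rm=(np.array(o['tool_pos']),rot(o['tool_rot']))
    y0=np.degrees(np.arctan2(Rm[1,0],Rm[0,0]))
    if cmd: p=np.array(cmd[0]); y0=cmd[1]; Rm=R.from_euler('xyz',[180,0,y0],degrees=True).as_matrix()
    off=Rm.T@(np.array([x,y,z])-p)*1000
    tw=-((yaw-y0+180)%360-180)
    print('t',round(o['time_s'],2),'pos',np.round(p*1000,1),'yaw',round(y0,2),'offset',np.round(off,1),'twist',round(tw,2),'w',round(o['gripper_width']*1000,1),'F',np.round(o['ft_force'],1),'q7',round(o['joint_pos'][6],2))
E
python3 - <<'E'
from h import *
goto(.4725,-.2583,.20,-28.35)
goto(.4725,-.2583,.20,-28.35,((.269,-.592,.231),24.4))
# where would post be in wrist image
i=cam('wrist'); o=ctrl.get_obs(); Rt=rot(o['tool_rot']);t=o['tool_pos']
print('cam in tool', Rt.T@(i['position']-t), R.from_matrix(Rt.T@rot(i['orientation'])).as_euler('xyz',degrees=True))
for dz in [0,.05,.1,.15,.2]: print(dz,proj('wrist',t+np.array([0,0,-dz])))
E
```

```text
t 0.9 pos [ 268.5 -592.   231.3] yaw 24.4 offset [ 323.6 -219.6   31.3] twist 52.75 w 85.3 F [-0.4 -0.8 -0.3] q7 -0.02
t 0.9 pos [ 269. -592.  231.] yaw 24.4 offset [ 323.2 -219.8   31. ] twist 52.75 w 85.3 F [-0.4 -0.8 -0.3] q7 -0.02
cam in tool [ 0.0803031   0.00041465 -0.14329911] [ 1.61658300e+02 -4.67916516e-02  8.99905781e+01]
0 [318.88356336 257.62057541]
0.05 [319.06213538 222.92765956]
0.1 [319.17455015 201.08775367]
0.15 [319.25182658 186.07451319]
0.2 [319.308213  175.1197767]
```

>>> send_rows(
  steps=[
    {"offset": [323,-220,31],"twist": 52.75,"gripper": 0},
    {"offset": [323,-220,31],"twist": 52.75,"gripper": 0},
    {"offset": [323,-220,31],"twist": 52.75,"gripper": 0},
    {"offset": [323,-220,31],"twist": 52.75,"gripper": 0},
    {"offset": [323,-220,31],"twist": 52.75,"gripper": 0},
    {"offset": [323,-220,31],"twist": 52.75,"gripper": 0},
    {"offset": [323,-220,31],"twist": 52.75,"gripper": 0},
    {"offset": [323,-220,31],"twist": 52.75,"gripper": 0},
  ],
)

```text
time_s: 1.9
tool_pos: [0.4724, -0.2573, 0.2003]
tool_rot: [3.142, -0.0, -0.492]
ft_force: [0.1, 0.1, -0.2]
gripper_width: 0.0853
```

>>> send_rows(
  steps=[
    {"offset": [0,0,0],"gripper": 0},
    {"offset": [0,0,0],"gripper": 0},
  ],
)

```text
invalid input
```

Run:
```python
from h import *
goto(.4725,-.2583,.20,-28.35)
i=cam('wrist'); img,d=save('wrist','w1')
import pickle; pickle.dump((i,ctrl.get_obs()),open('pics/w1.pkl','wb'))
for t in ['post_grip','post_head','caddy']:
    print(t,[(np.round(r['location'],1).tolist(),round(r['p'],2)) for r in ctrl.mark_of('wrist',t)][:3])
W=cloud('wrist',d,i); S=W.reshape(-1,3); S=S[~np.isnan(S[:,0])]
S=S[(abs(S[:,0]-.4725)<.07)&(abs(S[:,1]+.2583)<.07)]
print(np.histogram(S[:,2],bins=np.arange(-.01,.13,.005)))
T=S[(S[:,2]>.025)&(S[:,2]<.033)]; print('caddy',cv2.minAreaRect((T[:,:2]*1000).astype(np.float32)))
T=S[(S[:,2]>.033)&(S[:,2]<.039)]; print('flange',cv2.minEnclosingCircle((T[:,:2]*1000).astype(np.float32)))
T=S[(S[:,2]>.081)&(S[:,2]<.088)]; print('shank',cv2.minAreaRect((T[:,:2]*1000).astype(np.float32)),len(T))
T=S[(S[:,2]>.104)&(S[:,2]<.12)]; print('pin top',T.mean(0),T.min(0),T.max(0),len(T))
```

```text
t 1.9 pos [ 472.4 -257.3  200.3] yaw -28.19 offset [0.5 0.8 0.3] twist 0.16 w 85.3 F [ 0.1  0.1 -0.2] q7 -1.41
post_grip [([318.1, 189.5], 0.88)]
post_head [([321.1, 180.9], 0.71), ([318.7, 177.3], 0.6)]
caddy [([318.6, 176.6], 0.62)]
(array([   0, 1354, 7537,   40,   17,   39,   30,  455, 2431,  427,   27,
         21,   27,   34,   27,   24,   35,   36,  102,  300,   25,   25,
         94,  114,    3,    0,    0,    0]), array([-0.01 , -0.005,  0.   ,  0.005,  0.01 ,  0.015,  0.02 ,  0.025,
        0.03 ,  0.035,  0.04 ,  0.045,  0.05 ,  0.055,  0.06 ,  0.065,
        0.07 ,  0.075,  0.08 ,  0.085,  0.09 ,  0.095,  0.1  ,  0.105,
        0.11 ,  0.115,  0.12 ,  0.125,  0.13 ]))
caddy ((471.749755859375, -258.63482666015625), (62.0000114440918, 85.69136047363281), 61.39889144897461)
flange ((473.6688537597656, -261.2272644042969), 23.14101219177246)
shank ((472.1416320800781, -259.1212463378906), (23.63816261291504, 24.184402465820312), 61.473655700683594) 391
pin top [ 0.47302337 -0.2593434   0.10728347] [ 0.46645883 -0.26493438  0.1040034 ] [ 0.47820444 -0.25284518  0.11034655] 145
```

View pics/w1.png

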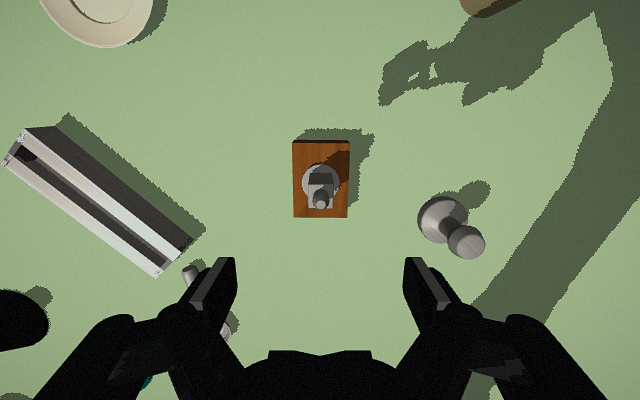

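The wrist view has the post at (320,190) in its block, clear of the tamper at (445,225), and the rail at left. The wrist depth puts the shank at (0.472, -0.259). I'll go partway down and re-check.

>>> send_rows(
  steps=[
    {"offset": [0,0.8,40],"twist": 0.15,"gripper": 0},
    {"offset": [0,0.8,70],"twist": 0.15,"gripper": 0},
    {"offset": [0,0.8,70],"twist": 0.15,"gripper": 0},
    {"offset": [0,0.8,70],"twist": 0.15,"gripper": 0},
  ],
)

```text
time_s: 2.6
tool_pos: [0.4716, -0.2604, 0.1313]
tool_rot: [3.141, -0.002, -0.499]
ft_force: [-0.6, 0.2, -0.4]
gripper_width: 0.0855
```

```bash
cat > lookpost.py <<'E'
from h import *
import sys
i=cam('wrist'); img,d=save('wrist',sys.argv[1])
W=cloud('wrist',d,i); S=W.reshape(-1,3); S=S[~np.isnan(S[:,0])]
A=S
S=S[(abs(S[:,0]-.4725)<.07)&(abs(S[:,1]+.2583)<.07)]
for n,a,b in [('caddy',.025,.033),('shank',.081,.088),('pin',.1,.12)]:
    T=S[(S[:,2]>a)&(S[:,2]<b)]; print(n,len(T),cv2.minAreaRect((T[:,:2]*1000).astype(np.float32)),T.mean(0) if len(T) else '')
goto(.4722,-.2591,.046,-28.5)
E
python3 lookpost.py w2
python3 - <<'E'
from h import *
import pickle
i,o=pickle.load(open('pics/w1.pkl','rb')); d=np.load('pics/w1.npy'); W=cloud('wrist',d,i)
S=W.reshape(-1,3); S=S[~np.isnan(S[:,0])]; S=S[(abs(S[:,0]-.565)<.12)&(abs(S[:,1]+.021)<.07)&(S[:,2]>.029)&(S[:,2]<.045)]
print('rail by wrist',cv2.minAreaRect((S[:,:2]*1000).astype(np.float32)))
E
```

```text
caddy 4140 ((471.95989990234375, -258.7882385253906), (62.190528869628906, 85.37690734863281), 61.34577941894531) [ 0.48009318 -0.26339818  0.03069263]
shank 661 ((472.256103515625, -259.22265625), (23.742645263671875, 24.043472290039062), 60.760414123535156) [ 0.47550151 -0.26105168  0.08544603]
pin 374 ((473.267822265625, -259.459716796875), (14.446883201599121, 12.432718276977539), 62.031742095947266) [ 0.47398626 -0.26009677  0.1056222 ]
t 2.65 pos [ 471.9 -260.2  131.6] yaw -28.58 offset [-0.5 -1.1 85.6] twist -0.08 w 85.0 F [-0.6  0.3  0.6] q7 -1.37
rail by wrist ((563.8522338867188, -21.287139892578125), (200.3829345703125, 54.851314544677734), 16.381450653076172)
```

View pics/w2.png

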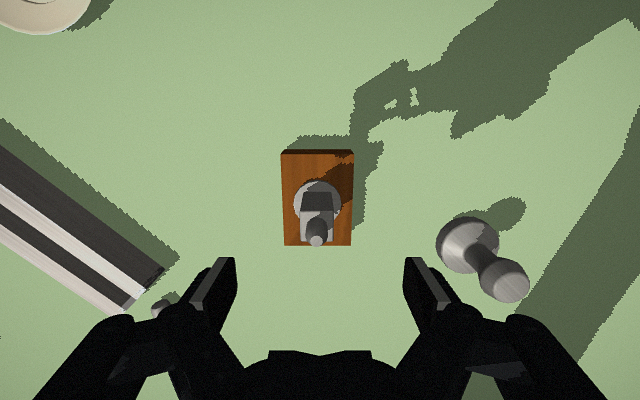

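Run:
```python
from h import *
d=np.load('pics/top0.npy'); W=cloud('top',d); S=W[235:265,430:465].reshape(-1,3); S=S[S[:,2]>.01]
print(S.min(0),S.max(0)); c=S[S[:,2]<.03][:,:2].mean(0); ax=np.array([-.477,-.879]); v=S[:,:2]-[.4722,-.2591]; print('along jaw',(v@ax).min(),'perp',(v@[.879,-.477]).min(),(v@[.879,-.477]).max())
```

```text
[ 0.32499222 -0.38964608  0.01134249] [ 0.38026351 -0.33843117  0.08674604]
along jaw 0.12237875950555724 perp -0.082236948288146 -0.024710921089393233
```

Nothing is in the way: the tamper is at least 122 mm off along the jaw axis. I'll descend and grasp.

>>> send_rows(
  steps=[
    {"offset": [0,-0.8,45],"twist": 0,"gripper": 0},
    {"offset": [0,-0.8,75],"twist": 0,"gripper": 0},
    {"offset": [0,-0.8,85],"twist": 0,"gripper": 0},
    {"offset": [0,-0.8,85],"twist": 0,"gripper": 0},
    {"offset": [0,-0.8,85],"twist": 0,"gripper": 255},
    {"offset": [0,-0.8,85],"twist": 0,"gripper": 255},
    {"offset": [0,-0.8,85],"twist": 0,"gripper": 255},
    {"offset": [0,-0.8,85],"twist": 0,"gripper": 255},
  ],
  force=60,
)

```text
time_s: 3.65
tool_pos: [0.4722, -0.2583, 0.0459]
tool_rot: [-3.141, -0.001, -0.497]
ft_force: [-0.1, 0.7, 5.1]
gripper_width: 0.0235
```

>>> send_rows(
  steps=[
    {"offset": [0,0,0],"twist": 0,"gripper": 255},
    {"offset": [0,0,0],"twist": 0,"gripper": 255},
    {"offset": [0,0,0],"twist": 0,"gripper": 255},
    {"offset": [0,0,0],"twist": 0,"gripper": 255},
  ],
)

```text
time_s: 4.15
tool_pos: [0.4722, -0.2583, 0.0459]
tool_rot: [-3.141, -0.001, -0.497]
ft_force: [-0.6, 1.3, 5.8]
gripper_width: 0.0236
```

Run:
```python
from h import *
goto(.4722,-.2591,.12,-28.5)
save('wrist','w3')
```

```text
t 4.15 pos [ 472.2 -258.3   45.9] yaw -28.5 offset [  0.4   0.7 -74.1] twist -0.0 w 23.6 F [-0.6  1.3  5.8] q7 -1.33
```

View pics/w3.png

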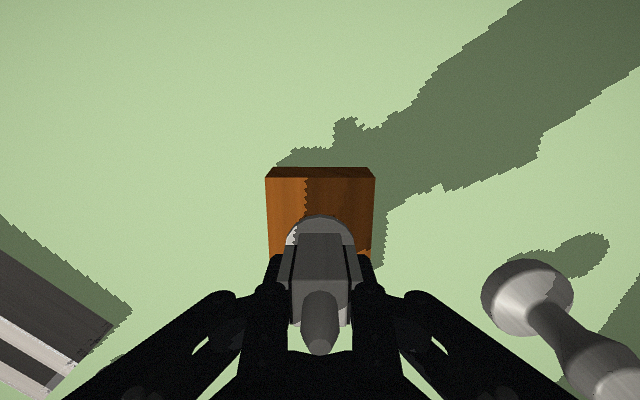

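The post is held centrally between the pads, pin at (320,320), with an opening of 23.6 mm. I'll lift it.

>>> send_rows(
  steps=[
    {"offset": [0,0,-15],"twist": 0,"gripper": 255},
    {"offset": [0,0,-50],"twist": 0,"gripper": 255},
    {"offset": [0,0,-90],"twist": 0,"gripper": 255},
    {"offset": [0,0,-90],"twist": 0,"gripper": 255},
    {"offset": [0,0,-90],"twist": 0,"gripper": 255},
  ],
)

```text
time_s: 4.82
tool_pos: [0.4713, -0.2577, 0.1351]
tool_rot: [-3.141, 0.001, -0.497]
ft_force: [-0.6, -0.6, -2.7]
gripper_width: 0.0234
```

Run:
```python
from h import *
goto(.5640,-.0210,.125,16.4)
i=cam('wrist'); img,d=save('wrist','w4')
o=ctrl.get_obs(); Rt=rot(o['tool_rot']); W=(cloud('wrist',d,i)-o['tool_pos'])@Rt
S=W.reshape(-1,3);S=S[~np.isnan(S[:,0])]; S=S[(abs(S[:,0])<.04)&(abs(S[:,1])<.03)&(S[:,2]<.05)]
print(np.histogram(S[:,2],bins=np.arange(-.1,.05,.005)))
for n,a,b in [('shanktop',-.043,-.036),('pin',-.07,-.045)]:
    T=S[(S[:,2]>a)&(S[:,2]<b)]; print(n,len(T),T.mean(0) if len(T) else '',T.min(0),T.max(0),cv2.minAreaRect((T[:,:2]*1000).astype(np.float32)))
```

```text
t 4.83 pos [ 471.3 -257.7  135.1] yaw -28.49 offset [ -31.5 -252.2   10.2] twist -44.89 w 23.4 F [-0.6 -0.6 -2.7] q7 -1.37
(array([ 855, 1417, 3210, 2581, 1875, 1091,  591,  731, 1514, 1120, 1119,
       1605, 1302,  612,  615,  542,  494,  441,  329,  187,  159, 1041,
        160,    1,   23,   46,    1,    0,    0,    0]), array([-1.00000000e-01, -9.50000000e-02, -9.00000000e-02, -8.50000000e-02,
       -8.00000000e-02, -7.50000000e-02, -7.00000000e-02, -6.50000000e-02,
       -6.00000000e-02, -5.50000000e-02, -5.00000000e-02, -4.50000000e-02,
       -4.00000000e-02, -3.50000000e-02, -3.00000000e-02, -2.50000000e-02,
       -2.00000000e-02, -1.50000000e-02, -1.00000000e-02, -5.00000000e-03,
        8.32667268e-17,  5.00000000e-03,  1.00000000e-02,  1.50000000e-02,
        2.00000000e-02,  2.50000000e-02,  3.00000000e-02,  3.50000000e-02,
        4.00000000e-02,  4.50000000e-02,  5.00000000e-02]))
shanktop 2481 [ 0.00586096  0.00061014 -0.03984231] [-0.01163613 -0.02820561 -0.04299949] [ 0.01334818  0.02999252 -0.0360016 ] ((1.0683870315551758, 1.0083961486816406), (58.1882438659668, 24.96159553527832), 88.86235809326172)
pin 5075 [ 0.0086426  -0.0004517  -0.05610113] [-0.00996264 -0.02999511 -0.06999763] [ 0.01812236  0.02999695 -0.04500303] ((4.063828468322754, 0.00650787353515625), (28.085315704345703, 59.98466491699219), 0.07249303162097931)
```

View pics/w4.png

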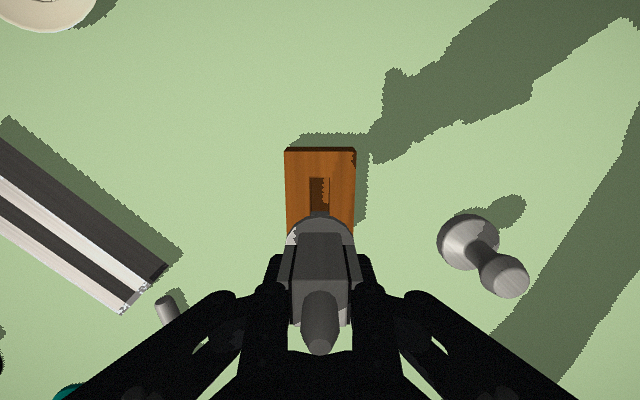

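The post is out, with the empty slot visible at (318,195). Now I'll go above the rail.

>>> send_rows(
  steps=[
    {"offset": [-31.5,-252,10],"twist": -44.9,"gripper": 255},
    {"offset": [-31.5,-252,10],"twist": -44.9,"gripper": 255},
    {"offset": [-31.5,-252,10],"twist": -44.9,"gripper": 255},
    {"offset": [-31.5,-252,10],"twist": -44.9,"gripper": 255},
    {"offset": [-31.5,-252,10],"twist": -44.9,"gripper": 255},
    {"offset": [-31.5,-252,10],"twist": -44.9,"gripper": 255},
    {"offset": [-31.5,-252,10],"twist": -44.9,"gripper": 255},
    {"offset": [-31.5,-252,10],"twist": -44.9,"gripper": 255},
  ],
)

```text
time_s: 5.88
tool_pos: [0.5639, -0.0235, 0.1252]
tool_rot: [3.141, 0.001, 0.283]
ft_force: [-0.2, -0.3, -2.2]
gripper_width: 0.0233
```

```bash
cat > rail.py <<'E'
from h import *
import sys
i=cam('wrist'); o=ctrl.get_obs(); img,d=save('wrist',sys.argv[1])
W=cloud('wrist',d,i); Rt=rot(o['tool_rot'])
S=W.reshape(-1,3);S=S[~np.isnan(S[:,0])]
a=np.radians(16.4); ex=np.array([np.cos(a),np.sin(a)]); ey=np.array([-ex[1],ex[0]]); c=np.array([.564,-.0211])
L=np.c_[(S[:,:2]-c)@ex,(S[:,:2]-c)@ey,S[:,2]]
T=L[(abs(L[:,0])<.11)&(abs(L[:,1])<.05)&(L[:,2]>.030)&(L[:,2]<.040)]
for x0 in np.arange(-.1,.1,.02):
    Q=T[(T[:,0]>x0)&(T[:,0]<x0+.02)]; 
    if len(Q)<30: continue
    neg=Q[Q[:,1]<-.003,1]; pos=Q[Q[:,1]>.003,1]
    print(round(x0+.01,3),len(Q),'outer',np.round(1000*np.array([Q[:,1].min(),Q[:,1].max()]),1),'inner',np.round(1000*np.array([neg.max() if len(neg) else np.nan,pos.min() if len(pos) else np.nan]),1),'z',round(np.median(Q[:,2]),4))
print('along extent',T[:,0].min(),T[:,0].max())
tp=o['tool_pos'][:2]-c; print('tool in rail frame mm',tp@ex*1000,tp@ey*1000)
goto(.5640,-.0210,.0519,16.4)
E
python3 rail.py w5
```

```text
-0.01 647 outer [-26.2  25.9] inner [-9.1  8.8] z 0.0366
0.01 941 outer [-25.9  26. ] inner [-9.1  9.1] z 0.0367
0.03 1026 outer [-26.2  25.9] inner [-9.6  8.8] z 0.0367
0.05 1108 outer [-26.2  25.9] inner [-9.5  8.8] z 0.0367
0.07 1201 outer [-26.2  25.8] inner [-9.4  8.8] z 0.0367
0.09 1537 outer [-26.2  26. ] inner [-3.4  3.2] z 0.0367
along extent -0.02677766417509889 0.09981881997437786
tool in rail frame mm -0.8330010946013041 -2.303642480797962
t 5.92 pos [564.  -23.2 125.3] yaw 16.24 offset [ 0.6 -2.1 73.4] twist -0.16 w 23.4 F [-0.3  0.1 -1.9] q7 -1.22
```

View pics/w5.png

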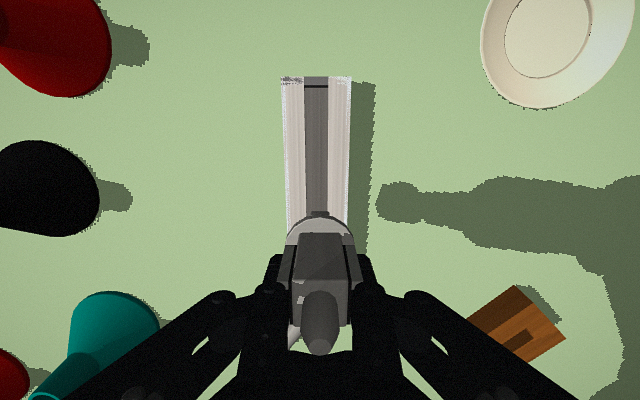

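The rail is dead ahead, slot at (317,150). The wrist depth confirms its centreline within 0.2 mm. The tool is 2.2 mm to the side, so I'll correct that and descend to just above.

>>> send_rows(
  steps=[
    {"offset": [0.6,-2.2,25],"twist": -0.2,"gripper": 255},
    {"offset": [0.6,-2.2,45],"twist": -0.2,"gripper": 255},
    {"offset": [0.6,-2.2,47],"twist": -0.2,"gripper": 255},
    {"offset": [0.6,-2.2,47],"twist": -0.2,"gripper": 255},
  ],
)

```text
time_s: 6.42
tool_pos: [0.5647, -0.0199, 0.0788]
tool_rot: [3.141, -0.001, 0.289]
ft_force: [1.2, -0.0, -1.9]
gripper_width: 0.0234
```

```bash
python3 rail.py w6
python3 - <<'E'
from h import *
save('scene','s6'); im=cv2.imread('pics/s6.png'); cv2.imwrite('pics/s6c.png',cv2.resize(im[160:290,240:400],None,fx=5,fy=4.6))
E
```

```text
-0.09 508 outer [-25.4  26. ] inner [-12.1  12.6] z 0.0367
-0.01 154 outer [-26.2  26. ] inner [-19.9  21.1] z 0.0367
0.01 1128 outer [-26.1  25.9] inner [-9.2  9. ] z 0.0367
0.03 1522 outer [-26.3  25.9] inner [-9.1  8.8] z 0.0367
0.05 1709 outer [-26.2  25.9] inner [-9.1  8.7] z 0.0367
0.07 1826 outer [-26.2  25.8] inner [-9.2  8.9] z 0.0367
0.09 2389 outer [-26.3  25.8] inner [-3.   3.5] z 0.0367
along extent -0.10005284227526716 0.09981785177510376
tool in rail frame mm 0.9831917307237009 0.9751208364958045
t 6.47 pos [564.9 -19.8  79.1] yaw 16.56 offset [-1.3  0.9 27.2] twist 0.16 w 23.3 F [ 0.7  1.  -2.5] q7 -1.22
```

View pics/s6c.png

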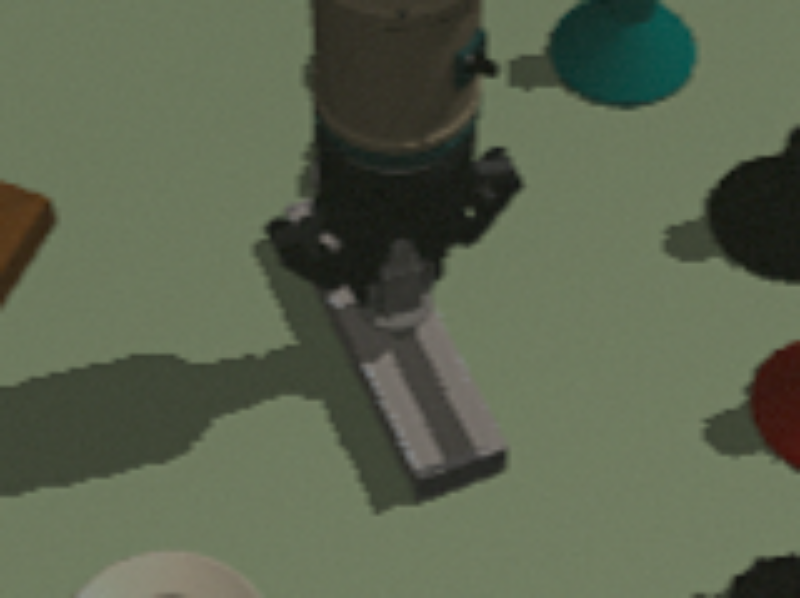

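>>> send_rows(
  steps=[
    {"offset": [-0.5,0.7,0],"twist": 0.1,"gripper": 255},
    {"offset": [-0.5,0.7,5],"twist": 0.1,"gripper": 255},
    {"offset": [-0.5,0.7,10],"twist": 0.1,"gripper": 255},
    {"offset": [-0.5,0.7,15],"twist": 0.1,"gripper": 255},
    {"offset": [-0.5,0.7,20],"twist": 0.1,"gripper": 255},
    {"offset": [-0.5,0.7,25],"twist": 0.1,"gripper": 255},
    {"offset": [-0.5,0.7,26],"twist": 0.1,"gripper": 255},
    {"offset": [-0.5,0.7,26],"twist": 0.1,"gripper": 255},
  ],
)

```text
time_s: 7.52
tool_pos: [0.5641, -0.0202, 0.0523]
tool_rot: [3.142, -0.0, 0.288]
ft_force: [-0.3, -1.2, -3.0]
gripper_width: 0.0234
```

```bash
python3 rail.py w7|tail -2
```

```text
tool in rail frame mm 0.3327191459115682 0.7959833624793089
t 7.58 pos [564.2 -20.3  52.4] yaw 16.49 offset [-0.4  0.6  0.5] twist 0.09 w 23.0 F [-0.9 -0.5 -1.4] q7 -1.22
```

View pics/w7.png

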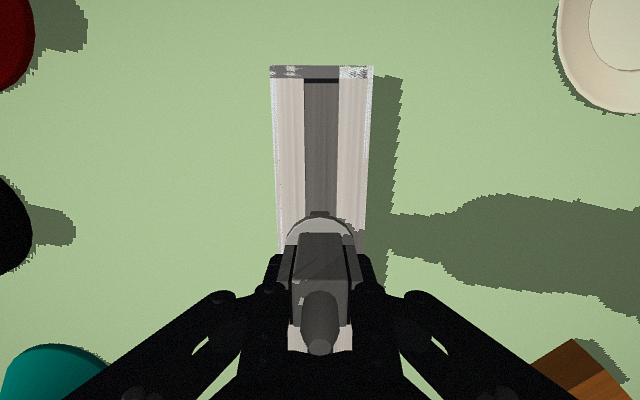

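>>> send_rows(
  steps=[
    {"offset": [-0.3,0.8,0.5],"twist": 0.1,"gripper": 255},
    {"offset": [-0.3,0.8,1],"twist": 0.1,"gripper": 255},
    {"offset": [-0.3,0.8,1.2],"twist": 0.1,"gripper": 255},
    {"offset": [-0.3,0.8,1.2],"twist": 0.1,"gripper": 255},
  ],
)

```text
time_s: 8.07
tool_pos: [0.5642, -0.0211, 0.0519]
tool_rot: [3.142, -0.001, 0.286]
ft_force: [-1.9, 0.3, 4.4]
gripper_width: 0.0233
```

Contact: vertical force went from about -2 to +4.4 N, so the flange is seated. Now the quarter turn.

>>> send_rows(
  steps=[
    {"offset": [0,0.1,0],"twist": -9,"gripper": 255},
    {"offset": [0,0.2,0],"twist": -18,"gripper": 255},
    {"offset": [0,0.3,0],"twist": -27,"gripper": 255},
    {"offset": [0,0.4,0],"twist": -36,"gripper": 255},
    {"offset": [0,0.5,0],"twist": -45,"gripper": 255},
    {"offset": [0,0.6,0],"twist": -54,"gripper": 255},
    {"offset": [0,0.7,0],"twist": -63,"gripper": 255},
    {"offset": [0,0.8,0],"twist": -72,"gripper": 255},
  ],
)

```text
time_s: 9.07
tool_pos: [0.5652, -0.0216, 0.0519]
tool_rot: [3.139, -0.0, 1.548]
ft_force: [0.0, 0.9, 3.4]
gripper_width: 0.0231
```

Run:
```python
from h import *
goto(.5640,-.0210,.0519,106.4)
```

```text
t 9.07 pos [565.2 -21.6  51.9] yaw 88.67 offset [ 0.6 -1.2  0. ] twist -17.73 w 23.1 F [0.  0.9 3.4] q7 -0.38
```

>>> send_rows(
  steps=[
    {"offset": [0,0,0],"twist": -9,"gripper": 255},
    {"offset": [0,0,0],"twist": -18,"gripper": 255},
    {"offset": [0,0,0],"twist": -18,"gripper": 255},
    {"offset": [0,0,0],"twist": -18,"gripper": 255},
    {"offset": [0,0,0],"twist": -18,"gripper": 255},
  ],
)

```text
time_s: 9.7
tool_pos: [0.5653, -0.0217, 0.0519]
tool_rot: [3.139, 0.0, 1.854]
ft_force: [-0.2, 0.6, 6.2]
gripper_width: 0.0234
```

Run:
```python
from h import *
goto(.5640,-.0210,.0519,106.4)
i=cam('wrist'); img,d=save('wrist','w8')
goto(.5640,-.0210,.0519,106.4)
```

```text
t 9.7 pos [565.3 -21.7  51.9] yaw 106.25 offset [ 1.  -1.1  0. ] twist -0.15 w 23.4 F [-0.2  0.6  6.2] q7 -0.17
t 9.75 pos [565.3 -21.7  51.9] yaw 106.25 offset [ 1.  -1.1  0. ] twist -0.15 w 23.5 F [-0.2 -0.   5.5] q7 -0.17
```

View pics/w8.png

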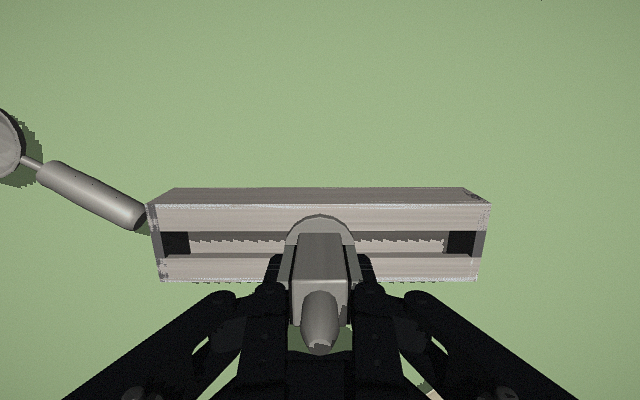

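The post stands at (320,290) with the shank square to the rail, the tool turned 89.85° from the rail's axis. I'll release, go straight up and look.

>>> send_rows(
  steps=[
    {"offset": [0,0,0],"twist": 0,"gripper": 0},
    {"offset": [0,0,0],"twist": 0,"gripper": 0},
    {"offset": [0,0,0],"twist": 0,"gripper": 0},
    {"offset": [0,0,0],"twist": 0,"gripper": 0},
    {"offset": [0,0,-20],"twist": 0,"gripper": 0},
    {"offset": [0,0,-70],"twist": 0,"gripper": 0},
    {"offset": [0,0,-110],"twist": 0,"gripper": 0},
    {"offset": [0,0,-110],"twist": 0,"gripper": 0},
  ],
)

```text
time_s: 10.75
tool_pos: [0.5665, -0.0216, 0.1642]
tool_rot: [3.135, 0.002, 1.856]
ft_force: [-0.1, -0.4, -0.7]
gripper_width: 0.0853
```

>>> send_rows(
  steps=[
    {"offset": [0,0,0],"twist": 0,"gripper": 0},
    {"offset": [0,0,0],"twist": 0,"gripper": 0},
  ],
)

```text
time_s: 11.0
tool_pos: [0.5632, -0.022, 0.1598]
tool_rot: [-3.139, -0.001, 1.857]
ft_force: [0.3, -0.3, -0.4]
gripper_width: 0.0849
```

```bash
cat > postrail.py <<'E'
from h import *
import sys
goto(.495,.2245,.20,180)
i=cam('wrist'); img,d=save('wrist',sys.argv[1])
S=cloud('wrist',d,i).reshape(-1,3); S=S[~np.isnan(S[:,0])]
R_=S[(np.hypot(S[:,0]-.564,S[:,1]+.021)<.12)]
T=R_[(R_[:,2]>.030)&(R_[:,2]<.0395)]; print('rail',cv2.minAreaRect((T[:,:2]*1000).astype(np.float32)),np.median(T[:,2]))
N=R_[np.hypot(R_[:,0]-.564,R_[:,1]+.021)<.04]
T=N[(N[:,2]>.088)&(N[:,2]<.095)]; print('shank top',cv2.minAreaRect((T[:,:2]*1000).astype(np.float32)),np.median(T[:,2]),len(T))
T=N[(N[:,2]>.105)]; print('pin',cv2.minAreaRect((T[:,:2]*1000).astype(np.float32)),T[:,2].max(),len(T))
T=N[(N[:,2]>.0395)&(N[:,2]<.045)]; print('flange top',np.median(T[:,2]),len(T))
A=np.c_[T[:,:2],np.ones(len(T))]; print('flange plane',np.linalg.lstsq(A,T[:,2],rcond=None)[0])
E
python3 postrail.py w9
```

```text
t 11.0 pos [563.2 -22.  159.8] yaw 106.4 offset [255.8   4.1 -40.1] twist -73.6 w 84.9 F [ 0.3 -0.3 -0.4] q7 -0.08
rail ((563.6549072265625, -20.950057983398438), (200.70172119140625, 52.42390441894531), 16.509506225585938) 0.03656894639714722
shank top ((564.4794921875, -21.569347381591797), (23.645980834960938, 24.29936408996582), 16.689006805419922) 0.09154496047115393 546
pin ((562.0357055664062, -14.205085754394531), (79.94895935058594, 25.542469024658203), 16.265405654907227) 0.257155788751705 14415
flange top 0.04261997007461149 585
flange plane [ 0.00051565 -0.00621757  0.04223338]
```

View pics/w9.png

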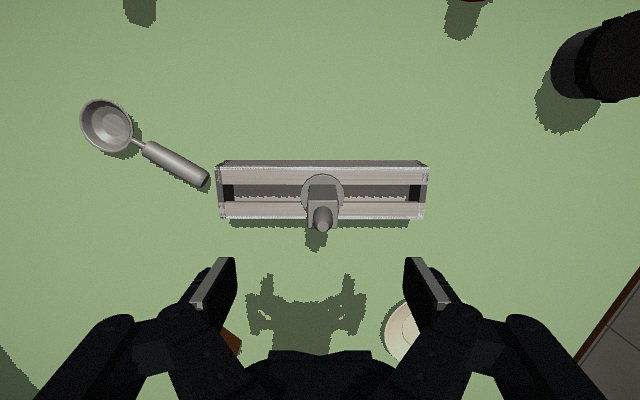

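The shank top reads 91.5 mm (91 expected), the flange is flat at 42 mm, and the shank is square within 0.3°. The post is locked, axis at (0.5645, -0.0215). On to the black funnel.

>>> send_rows(
  steps=[
    {"offset": [25,0,-40],"twist": -10,"gripper": 0},
    {"offset": [70,1,-40],"twist": -20,"gripper": 0},
    {"offset": [120,2,-40],"twist": -30,"gripper": 0},
    {"offset": [170,3,-40],"twist": -40,"gripper": 0},
    {"offset": [215,4,-40],"twist": -50,"gripper": 0},
    {"offset": [245,4,-40],"twist": -60,"gripper": 0},
    {"offset": [256,4,-40],"twist": -70,"gripper": 0},
    {"offset": [256,4,-40],"twist": -73.6,"gripper": 0},
  ],
)

```text
time_s: 12.05
tool_pos: [0.4948, 0.2262, 0.2002]
tool_rot: [3.141, -0.002, -3.136]
ft_force: [-0.7, -0.6, 1.3]
gripper_width: 0.0851
```

>>> send_rows(
  steps=[
    {"offset": [0,0,0],"twist": 0,"gripper": 0},
    {"offset": [0,0,0],"twist": 0,"gripper": 0},
  ],
)

```text
time_s: 12.3
tool_pos: [0.4957, 0.2245, 0.2006]
tool_rot: [-3.141, -0.001, 3.14]
ft_force: [0.2, -0.7, -0.8]
gripper_width: 0.0855
```

```bash
cat > fun.py <<'E'
from h import *
import sys
i=cam('wrist'); img,d=save('wrist',sys.argv[1])
W=cloud('wrist',d,i); c=np.array([.496,.2245])
m=(np.hypot(W[...,0]-c[0],W[...,1]-c[1])<.06)&(W[...,2]>.012)&(W[...,2]<.1)
S=W[m]
T=S[S[:,2]>.06]; print('col',img[m].mean(0),'spout',len(T),T[:,2].max())
T=S[(S[:,2]>.088)&(S[:,2]<.098)]; print('rim',len(T),cv2.minEnclosingCircle((T[:,:2]*1000).astype(np.float32)))
B=S[S[:,2]<.035]; print('base',len(B),cv2.minEnclosingCircle((B[:,:2]*1000).astype(np.float32)))
# cylinder wall fit: radius 15
from scipy.optimize import least_squares
Q=S[(S[:,2]>.058)&(S[:,2]<.086)]; Q=Q[np.hypot(Q[:,0]-c[0],Q[:,1]-c[1])<.025]
if len(Q)>20: print('cyl fit',len(Q),least_squares(lambda p:np.hypot(Q[:,0]-p[0],Q[:,1]-p[1])-.015,c,loss='soft_l1',f_scale=.001).x)
print([(np.round(r['location'],1).tolist(),round(r['p'],2)) for r in ctrl.mark_of('wrist','funnel_spout')][:4], 'expected px',proj('wrist',[*c,.074],i))
goto(.496,.2245,.13,180)
E
python3 fun.py w10
```

```text
col [13.14164377 12.55408444 12.774669  ] spout 822 0.09469773506546628
rim 392 ((495.20098876953125, 225.28778076171875), 15.164894104003906)
base 2085 ((495.0177001953125, 225.1598663330078), 43.68622970581055)
cyl fit 426 [0.49312262 0.22520319]
[([228.4, 20.0], 0.82), ([320.3, 193.0], 0.68)] expected px [319.92555768 193.81723961]
t 12.4 pos [495.8 224.6 200.9] yaw 179.93 offset [-0.2 -0.1 70.9] twist -0.07 w 85.1 F [-0.   0.5  0.9] q7 0.53
```

View pics/w10.png

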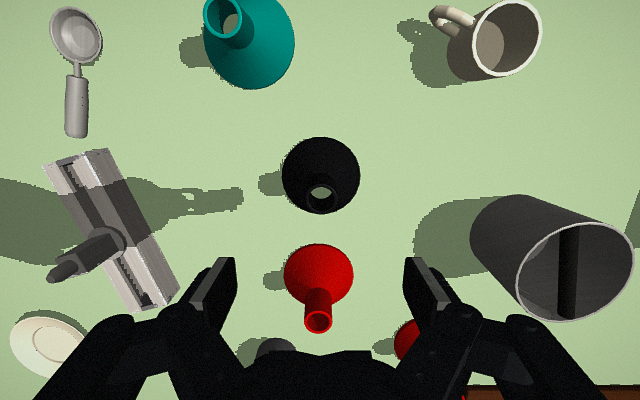

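The black funnel is at (320,175), spout mouth at (320,193), with the red look-alike at (318,290) clear below it. The rim fit gives its axis at (0.495, 0.2253).

>>> send_rows(
  steps=[
    {"offset": [0.8,0.7,40],"twist": 0,"gripper": 0},
    {"offset": [0.8,0.7,80],"twist": 0,"gripper": 0},
    {"offset": [0.8,0.7,80],"twist": 0,"gripper": 0},
    {"offset": [0.8,0.7,80],"twist": 0,"gripper": 0},
  ],
)

```text
time_s: 12.9
tool_pos: [0.4956, 0.2263, 0.1223]
tool_rot: [3.14, 0.001, 3.141]
ft_force: [0.3, 0.8, 0.7]
gripper_width: 0.0853
```

```bash
python3 fun.py w11; python3 -c "
from h import *
goto(.495,.2253,.058,180)"
```

```text
col [12.69569527 12.17926933 12.27159445] spout 1862 0.09449303020204053
rim 793 ((495.1329345703125, 225.2029571533203), 15.227527618408203)
base 3243 ((494.7673034667969, 225.4672393798828), 43.71668243408203)
cyl fit 1042 [0.49318135 0.22532666]
[([317.9, 223.4], 0.82)] expected px [317.49176774 225.52452188]
t 13.0 pos [496.  226.3 122.8] yaw 179.98 offset [ 0.  -1.8 -7.2] twist -0.02 w 85.5 F [-0.3  0.4  0.5] q7 0.43
t 13.0 pos [496.  226.3 122.8] yaw 179.98 offset [ 1.2 -1.1 64.8] twist -0.02 w 85.5 F [-0.3  0.4  0.5] q7 0.43
```

View pics/w11.png

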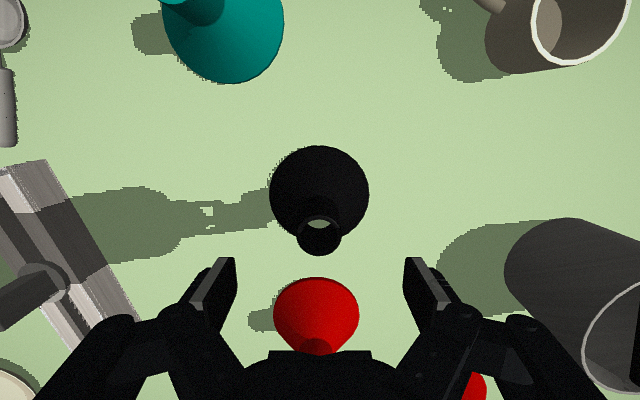

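>>> send_rows(
  steps=[
    {"offset": [0.8,-0.6,30],"twist": 0,"gripper": 0},
    {"offset": [0.8,-0.6,55],"twist": 0,"gripper": 0},
    {"offset": [0.8,-0.6,63],"twist": 0,"gripper": 0},
    {"offset": [0.8,-0.6,63],"twist": 0,"gripper": 0},
    {"offset": [0.8,-0.6,63],"twist": 0,"gripper": 255},
    {"offset": [0.8,-0.6,63],"twist": 0,"gripper": 255},
    {"offset": [0.8,-0.6,63],"twist": 0,"gripper": 255},
    {"offset": [0.8,-0.6,63],"twist": 0,"gripper": 255},
  ],
  force=35,
)

```text
time_s: 14.0
tool_pos: [0.4945, 0.2251, 0.0587]
tool_rot: [3.142, 0.001, 3.142]
ft_force: [-1.0, -1.2, 5.7]
gripper_width: 0.0295
```

>>> send_rows(
  steps=[
    {"offset": [0,0,0],"twist": 0,"gripper": 255},
    {"offset": [0,0,0],"twist": 0,"gripper": 255},
  ],
)

```text
time_s: 14.25
tool_pos: [0.4945, 0.2251, 0.0588]
tool_rot: [3.142, 0.001, -3.142]
ft_force: [-0.3, -0.6, 5.4]
gripper_width: 0.0296
```

```bash
python3 -c "
from h import *
goto(.495,.2253,.058,180); save('wrist','w12')"
```

```text
t 14.25 pos [494.5 225.1  58.8] yaw -180.0 offset [-0.5  0.2  0.8] twist 0.0 w 29.6 F [-0.3 -0.6  5.4] q7 0.34
```

View pics/w12.png

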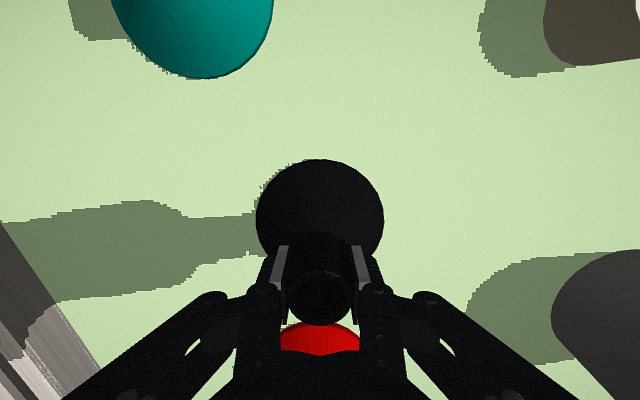

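The spout is gripped with an opening of 29.6 mm. I'll lift straight up.

>>> send_rows(
  steps=[
    {"offset": [0,0,-15],"twist": 0,"gripper": 255},
    {"offset": [0,0,-50],"twist": 0,"gripper": 255},
    {"offset": [0,0,-100],"twist": 0,"gripper": 255},
    {"offset": [0,0,-140],"twist": 0,"gripper": 255},
    {"offset": [0,0,-140],"twist": 0,"gripper": 255},
    {"offset": [0,0,-140],"twist": 0,"gripper": 255},
  ],
)

```text
time_s: 15.05
tool_pos: [0.4938, 0.2243, 0.1979]
tool_rot: [-3.141, -0.0, 3.141]
ft_force: [0.2, 0.1, -1.5]
gripper_width: 0.0294
```

```bash
python3 -c "
from h import *
goto(.5645,-.0215,.199,180); save('wrist','w13')"
```

```text
t 15.05 pos [493.8 224.3 197.9] yaw 179.98 offset [ -70.7 -245.8   -0.9] twist -0.02 w 29.4 F [ 0.2  0.1 -1.5] q7 0.53
```

View pics/w13.png

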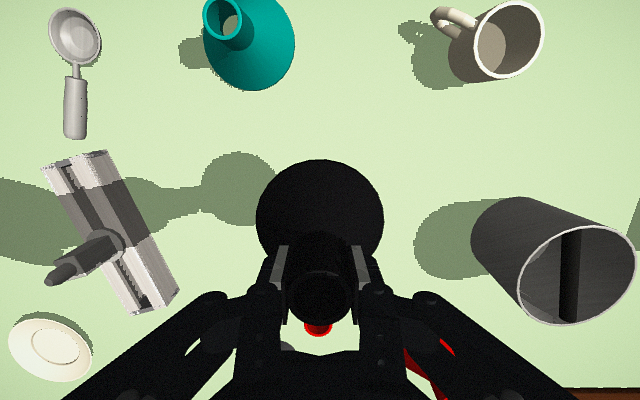

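>>> send_rows(
  steps=[
    {"offset": [-10,-35,0],"twist": 0,"gripper": 255},
    {"offset": [-22,-75,0],"twist": 0,"gripper": 255},
    {"offset": [-34,-115,0],"twist": 0,"gripper": 255},
    {"offset": [-46,-155,0],"twist": 0,"gripper": 255},
    {"offset": [-58,-195,0],"twist": 0,"gripper": 255},
    {"offset": [-66,-228,0],"twist": 0,"gripper": 255},
    {"offset": [-70.5,-246,0],"twist": 0,"gripper": 255},
    {"offset": [-70.5,-246,0],"twist": 0,"gripper": 255},
  ],
)

```text
time_s: 16.1
tool_pos: [0.5643, -0.0219, 0.1972]
tool_rot: [3.141, -0.002, 3.14]
ft_force: [-0.2, 0.1, -0.7]
gripper_width: 0.0296
```

>>> send_rows(
  steps=[
    {"offset": [0,0,0],"twist": 0,"gripper": 255},
    {"offset": [0,0,0],"twist": 0,"gripper": 255},
    {"offset": [0,0,0],"twist": 0,"gripper": 255},
  ],
)

```text
time_s: 16.48
tool_pos: [0.5646, -0.02, 0.1983]
tool_rot: [3.141, 0.0, -3.14]
ft_force: [0.3, 0.3, -1.3]
gripper_width: 0.0293
```

```bash
python3 -c "
from h import *
goto(.5645,-.0215,.199,180); save('wrist','w14'); goto(.5645,-.0215,.199,180)
im,d=save('scene','s14'); cv2.imwrite('pics/s14c.png',cv2.resize(im[150:280,240:400],None,fx=5,fy=4.6))
i=cam('scene'); W=cloud('scene',d,i); m=(np.hypot(W[...,0]-.5645,W[...,1]+.0215)<.06)&(W[...,2]>.12)&(W[...,2]<.165); S=W[m]
print(len(S),S.min(0),S.max(0))
"
```

```text
t 16.48 pos [564.6 -20.  198.3] yaw -179.9 offset [ 0.1 -1.5 -0.7] twist 0.1 w 29.3 F [ 0.3  0.3 -1.3] q7 0.99
t 16.52 pos [564.6 -20.2 198.3] yaw -179.93 offset [ 0.1 -1.3 -0.7] twist 0.07 w 29.8 F [-0.5  0.4 -0.9] q7 0.99
458 [ 0.53372335 -0.06541329  0.13835947] [0.61443974 0.02737737 0.164981  ]
```

View pics/s14c.png

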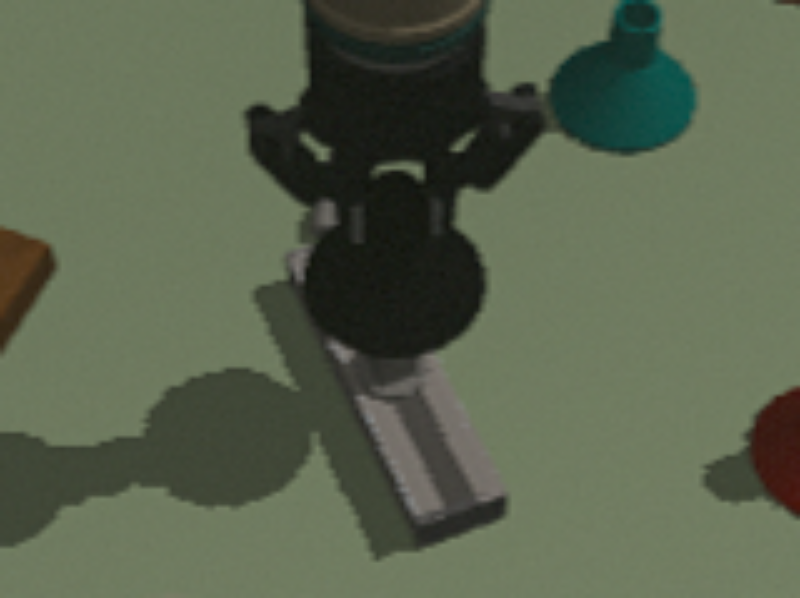

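View pics/w14.png

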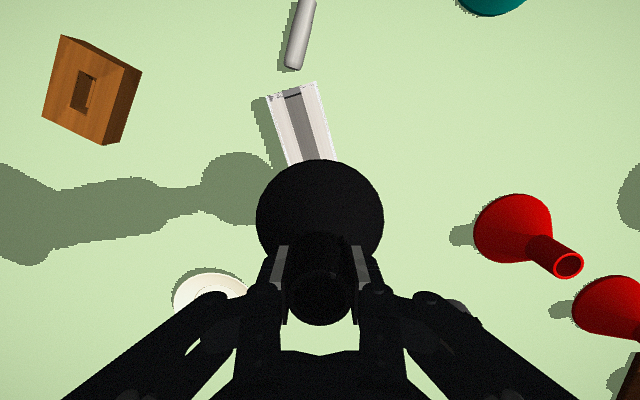

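The funnel hangs right over the post, axis about 1 mm off. I'll correct that and lower it.

>>> send_rows(
  steps=[
    {"offset": [0.4,-1,10],"twist": 0,"gripper": 255},
    {"offset": [0.4,-1,22],"twist": 0,"gripper": 255},
    {"offset": [0.4,-1,35],"twist": 0,"gripper": 255},
    {"offset": [0.4,-1,48],"twist": 0,"gripper": 255},
    {"offset": [0.4,-1,60],"twist": 0,"gripper": 255},
    {"offset": [0.4,-1,70],"twist": 0,"gripper": 255},
    {"offset": [0.4,-1,80],"twist": 0,"gripper": 255},
    {"offset": [0.4,-1,86],"twist": 0,"gripper": 255},
  ],
)

```text
time_s: 17.58
tool_pos: [0.5641, -0.0221, 0.1115]
tool_rot: [-3.142, -0.0, 3.142]
ft_force: [-0.3, -0.5, 0.0]
gripper_width: 0.0294
```

>>> send_rows(
  steps=[
    {"offset": [0,0,0],"twist": 0,"gripper": 255},
    {"offset": [0,0,0],"twist": 0,"gripper": 255},
  ],
)

```text
time_s: 17.82
tool_pos: [0.5646, -0.0219, 0.1124]
tool_rot: [3.141, 0.001, 3.142]
ft_force: [1.0, -0.0, -0.6]
gripper_width: 0.0299
```

```bash
python3 -c "
from h import *
goto(.5645,-.0215,.1048,180); save('wrist','w15')"
```

```text
t 17.82 pos [564.6 -21.9 112.4] yaw 180.0 offset [0.1 0.4 7.6] twist -0.0 w 29.9 F [ 1.  -0.  -0.6] q7 0.89
```

View pics/w15.png

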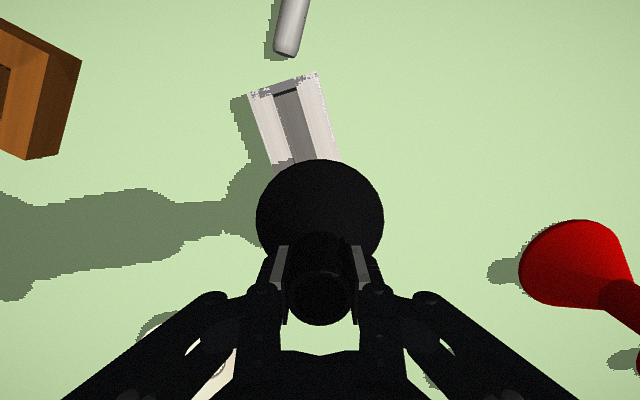

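No resistance so far. Now the last 7 to 8 mm, slowly.

>>> send_rows(
  steps=[
    {"offset": [0,0.2,2],"twist": 0,"gripper": 255},
    {"offset": [0,0.2,4],"twist": 0,"gripper": 255},
    {"offset": [0,0.2,5.5],"twist": 0,"gripper": 255},
    {"offset": [0,0.2,6.5],"twist": 0,"gripper": 255},
    {"offset": [0,0.2,6.5],"twist": 0,"gripper": 255},
  ],
)

```text
time_s: 18.5
tool_pos: [0.5642, -0.0218, 0.1055]
tool_rot: [3.142, -0.0, 3.142]
ft_force: [-0.6, -0.2, -0.9]
gripper_width: 0.0294
```

>>> send_rows(
  steps=[
    {"offset": [0,0,0.5],"twist": 0,"gripper": 255},
    {"offset": [0,0,1],"twist": 0,"gripper": 255},
    {"offset": [0,0,1],"twist": 0,"gripper": 255},
  ],
)

```text
time_s: 18.88
tool_pos: [0.5643, -0.0217, 0.1048]
tool_rot: [3.141, 0.0, -3.142]
ft_force: [-0.3, -0.2, 1.0]
gripper_width: 0.0295
```

>>> send_rows(
  steps=[
    {"offset": [0,0,0.5],"twist": 0,"gripper": 255},
    {"offset": [0,0,0.8],"twist": 0,"gripper": 255},
    {"offset": [0,0,0.8],"twist": 0,"gripper": 255},
  ],
)

```text
time_s: 19.25
tool_pos: [0.5645, -0.0216, 0.1042]
tool_rot: [3.141, 0.001, 3.142]
ft_force: [-1.2, 0.6, 4.2]
gripper_width: 0.0292
```

The funnel is bearing on the shank, about +5 N vertical at TCP z 0.104 (0.1048 expected). I'll release and retreat upward.

>>> send_rows(
  steps=[
    {"offset": [0,0,0],"twist": 0,"gripper": 0},
    {"offset": [0,0,0],"twist": 0,"gripper": 0},
    {"offset": [0,0,0],"twist": 0,"gripper": 0},
    {"offset": [0,0,0],"twist": 0,"gripper": 0},
    {"offset": [0,0,-15],"twist": 0,"gripper": 0},
    {"offset": [0,0,-50],"twist": 0,"gripper": 0},
    {"offset": [0,0,-100],"twist": 0,"gripper": 0},
    {"offset": [0,0,-130],"twist": 0,"gripper": 0},
  ],
)

```text
time_s: 20.25
tool_pos: [0.5652, -0.0212, 0.2373]
tool_rot: [3.141, 0.004, -3.141]
ft_force: [0.2, -0.1, 0.3]
gripper_width: 0.0855
```

>>> send_rows(
  steps=[
    {"offset": [0,0,0],"twist": 0,"gripper": 0},
    {"offset": [0,0,0],"twist": 0,"gripper": 0},
  ],
)

```text
time_s: 20.5
tool_pos: [0.5638, -0.0222, 0.2336]
tool_rot: [-3.141, -0.001, 3.141]
ft_force: [0.3, 0.6, -0.1]
gripper_width: 0.0855
```

```bash
cat > fin.py <<'E'
from h import *
from scipy.optimize import least_squares
goto(.5645,-.0215,.235,180)
i=cam('wrist'); img,d=save('wrist','w16'); im,ds=save('scene','s16'); cv2.imwrite('pics/s16c.png',cv2.resize(im[150:280,240:400],None,fx=5,fy=4.6))
for n,dd,ii in [('wrist',d,i),('scene',ds,cam('scene'))]:
    W=cloud(n,dd,ii); c=np.array([.5645,-.0215]); m=(np.hypot(W[...,0]-c[0],W[...,1]-c[1])<.06)&(W[...,2]>.04)&(W[...,2]<.15); S=W[m]
    T=S[S[:,2]>.134]; print(n,'rim',len(T),T[:,2].max(),np.median(T[:,2]),cv2.minEnclosingCircle((T[:,:2]*1000).astype(np.float32)))
    if len(T)>30:
        r=np.hypot(*(T[:,:2]-T[:,:2].mean(0)).T); A=np.c_[T[:,:2]-c,np.ones(len(T))]; print(' rim plane',np.linalg.lstsq(A,T[:,2],rcond=None)[0])
    B=S[(S[:,2]>.05)&(S[:,2]<.075)]; print(' base',len(B),B[:,2].min(),cv2.minEnclosingCircle((B[:,:2]*1000).astype(np.float32)))
E
python3 fin.py
```

```text
t 20.5 pos [563.8 -22.2 233.6] yaw 179.99 offset [-0.7  0.7 -1.4] twist -0.01 w 85.5 F [ 0.3  0.6 -0.1] q7 1.03
wrist rim 433 0.14082967434580268 0.1381887664658077 ((565.9379272460938, -22.563037872314453), 15.198077201843262)
 rim plane [-0.01424879  0.02146087  0.13795272]
 base 2258 0.050084097999545774 ((564.194580078125, -21.091215133666992), 47.019508361816406)
scene rim 45 0.14119950500535872 0.1373774066657396 ((568.8536376953125, -21.554580688476562), 15.500821113586426)
 rim plane [ 0.00769081 -0.0036387   0.13728793]
 base 434 0.05006225771036232 ((566.976806640625, -19.54245376586914), 46.889503479003906)
```

View pics/w16.png

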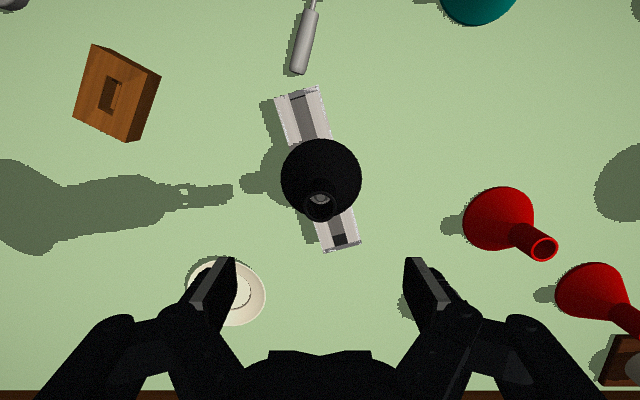

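View pics/s16c.png

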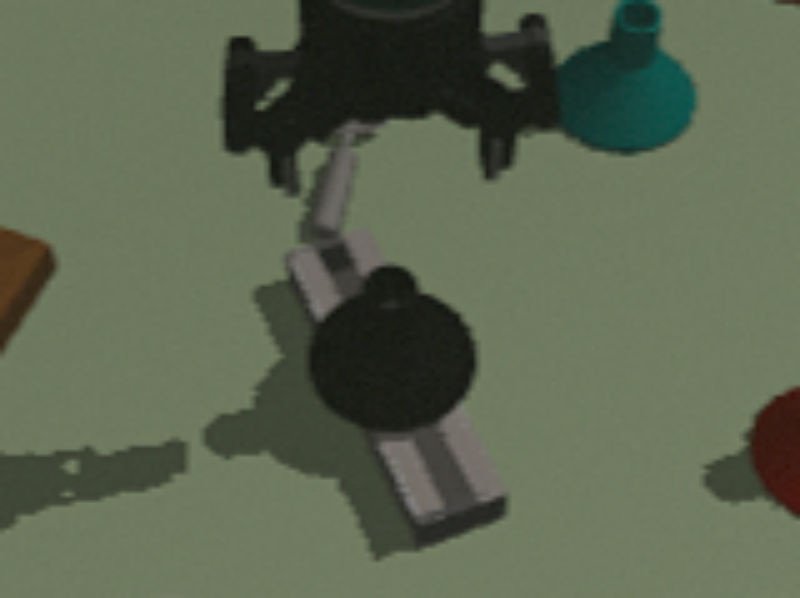

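The funnel sits on the post, spout rim at (320,203) in the wrist view and about 138 mm high as expected. The rim hints at about 1.5° of tilt, so I'll fit a funnel model to check, using the standing-on-the-counter frame as reference.

```bash
cat > tilt.py <<'E'
from h import *
from scipy.optimize import least_squares
def fit(S,c,z0):
    S=S[(np.hypot(S[:,0]-c[0],S[:,1]-c[1])<.055)]
    def res(p):
        n=R.from_rotvec([p[3],p[4],0]).as_matrix()
        L=(S-np.array([p[0],p[1],p[2]]))@n
        r=np.hypot(L[:,0],L[:,1]); z=L[:,2]
        a=np.arctan2(.032,.052); dc=(r-(.047-.032*z/.052))*np.cos(a)
        dy=r-.015
        e=np.where(z>.052,dy,dc)
        # top annulus
        e=np.where(z>.0905,np.minimum(abs(z-.092),abs(e)),e)
        return e
    s=least_squares(res,[*c,z0,0,0],loss='soft_l1',f_scale=.0007,x_scale=[.01,.01,.01,.1,.1]); p=s.x
    print(len(S),'x,y,z mm',np.round(p[:3]*1000,1),'tilt deg',np.round(np.degrees(p[3:]),2),'rms inl mm',round(np.median(abs(res(p)))*1000,2)); return p
def seg(W,img,zmin,zmax):
    dark=img.max(-1)<45
    m=dark&(W[...,2]>zmin)&(W[...,2]<zmax); return W[m]
if __name__=='__main__':
    import sys
    # reference: top/scene initial (fixed cameras)
    for n in ['scene','top']:
        W=cloud(n,np.load(f'pics/{n}0.npy')); fit(seg(W,cv2.imread(f'pics/{n}0.png'),.01,.1),[.496,.2250],0)
    for n in sys.argv[1:]:
        img,d=ctrl.grab_frame(n); W=cloud(n,d); print(n,end=' '); fit(seg(W,img,.05,.15),[.5645,-.0215],.046)
    print(ctrl.get_obs()['time_s'])
E
python3 tilt.py scene top wrist wrist
```

```text
612 x,y,z mm [497.4 226.6   2. ] tilt deg [-0.03  0.42] rms inl mm 1.1
626 x,y,z mm [494.7 223.8   3.3] tilt deg [ 0.14 -0.17] rms inl mm 0.91
scene 807 x,y,z mm [566.  -20.2  48.5] tilt deg [0.48 1.58] rms inl mm 0.98
top 221 x,y,z mm [562.9 -22.4  48.7] tilt deg [3.39 3.48] rms inl mm 0.89
wrist 4969 x,y,z mm [563.9 -21.1  50. ] tilt deg [0.97 1.43] rms inl mm 0.68
wrist 4974 x,y,z mm [563.9 -21.1  50. ] tilt deg [0.99 1.45] rms inl mm 0.67
20.8
```

Run:
```python
from tilt import *
i=dict(cam('wrist')); o=ctrl.get_obs(); Rt=rot(o['tool_rot']); cp=Rt.T@(i['position']-o['tool_pos']); cR=Rt.T@rot(i['orientation'])
for n,p,rpy in [('w10',[.4958,.2246,.2009],[-3.141,-.001,3.1404]),('w11',[.496,.2263,.1228],[3.14,.001,3.1412])]:
    Rt=rot(rpy); j=dict(i); j['position']=np.array(p)+Rt@cp; j['orientation']=Rt@cR
    W=cloud('wrist',np.load(f'pics/{n}.npy'),j); print(n,end=' '); fit(seg(W,cv2.imread(f'pics/{n}.png'),.01,.1),[.495,.225],0)
```

```text
w10 4227 x,y,z mm [495.3 225.5   4.3] tilt deg [ 0.01 -0.15] rms inl mm 0.64
w11 7406 x,y,z mm [495.3 225.4   4.1] tilt deg [ 0.08 -0.06] rms inl mm 0.69
```

The reference frames fit to within 0.15°, so the 1.7° lean toward (+x, -y) is real. Height is right: mouth at about 46 mm. There's plenty of time, so I'll straighten it: align the jaws with the lean and bring the pads just up to the spout without clamping hard.

>>> send_rows(
  steps=[
    {"offset": [0,0,0],"twist": 10,"gripper": 0},
    {"offset": [0,0,0],"twist": 20,"gripper": 0},
    {"offset": [0,0,0],"twist": 30,"gripper": 0},
    {"offset": [0,0,0],"twist": 40,"gripper": 0},
    {"offset": [0,0,0],"twist": 50,"gripper": 0},
    {"offset": [0,0,0],"twist": 60,"gripper": 0},
    {"offset": [0,0,0],"twist": 70,"gripper": 0},
    {"offset": [0,0,0],"twist": 80,"gripper": 0},
  ],
)

```text
time_s: 21.8
tool_pos: [0.5641, -0.0217, 0.2334]
tool_rot: [-3.141, -0.0, 1.74]
ft_force: [-0.4, -0.1, 0.4]
gripper_width: 0.0855
```

>>> send_rows(
  steps=[
    {"offset": [0,0,0],"twist": 10,"gripper": 0},
    {"offset": [0,0,0],"twist": 20,"gripper": 0},
    {"offset": [0,0,0],"twist": 30,"gripper": 0},
    {"offset": [0,0,0],"twist": 40,"gripper": 0},
    {"offset": [0,0,0],"twist": 44,"gripper": 0},
    {"offset": [0,0,0],"twist": 44,"gripper": 0},
    {"offset": [0,0,0],"twist": 44,"gripper": 0},
    {"offset": [0,0,0],"twist": 44,"gripper": 0},
  ],
)

```text
time_s: 22.8
tool_pos: [0.5642, -0.0219, 0.2337]
tool_rot: [-3.141, 0.0, 0.978]
ft_force: [-0.2, -0.2, -0.1]
gripper_width: 0.0854
```

Run:
```python
from tilt import *
goto(.5646,-.0217,.15,56)
img,d=save('wrist','w17'); W=cloud('wrist',d); fit(seg(W,img,.05,.15),[.5645,-.0215],.046)
goto(.5646,-.0217,.106,56)
```

```text
t 22.8 pos [564.2 -21.9 233.7] yaw 56.03 offset [ 0.3  0.3 83.7] twist 0.03 w 85.4 F [-0.2 -0.2 -0.1] q7 -0.78
4921 x,y,z mm [564.2 -21.1  50. ] tilt deg [1.   1.47] rms inl mm 0.68
t 22.85 pos [564.2 -21.9 233.7] yaw 56.02 offset [  0.4   0.2 127.7] twist 0.02 w 85.7 F [-0.1 -0.4  1.3] q7 -0.78
```

View pics/w17.png

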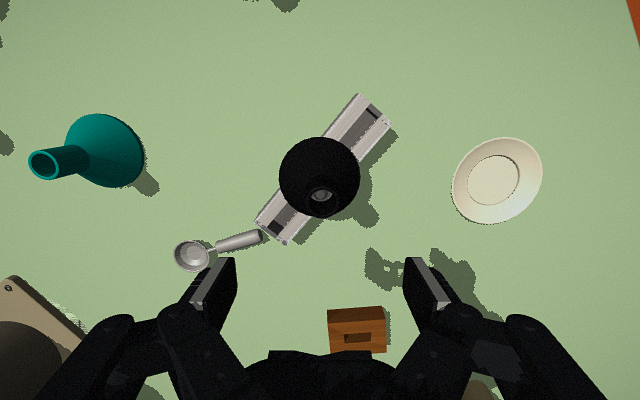

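>>> send_rows(
  steps=[
    {"offset": [0.3,0.2,40],"twist": 0,"gripper": 0},
    {"offset": [0.3,0.2,80],"twist": 0,"gripper": 0},
    {"offset": [0.3,0.2,110],"twist": 0,"gripper": 0},
    {"offset": [0.3,0.2,124],"twist": 0,"gripper": 0},
    {"offset": [0.3,0.2,124],"twist": 0,"gripper": 0},
    {"offset": [0.3,0.2,124],"twist": 0,"gripper": 140},
    {"offset": [0.3,0.2,124],"twist": 0,"gripper": 140},
    {"offset": [0.3,0.2,124],"twist": 0,"gripper": 140},
  ],
  force=20,
)

```text
time_s: 23.85
tool_pos: [0.5651, -0.0218, 0.1106]
tool_rot: [3.14, -0.001, 0.977]
ft_force: [-0.1, 0.1, -0.4]
gripper_width: 0.0385
```

>>> send_rows(
  steps=[
    {"offset": [0,0,0],"twist": 0,"gripper": 145},
    {"offset": [0,0,0],"twist": 0,"gripper": 145},
    {"offset": [0,0,0],"twist": 0,"gripper": 145},
  ],
)

```text
time_s: 24.22
tool_pos: [0.5646, -0.0217, 0.1098]
tool_rot: [-3.142, -0.0, 0.977]
ft_force: [-0.2, 0.9, 0.3]
gripper_width: 0.0372
```

Run:
```python
from tilt import *
goto(.5646,-.0217,.11,56)
save('wrist','w18')
```

```text
t 24.23 pos [564.6 -21.7 109.8] yaw 56.0 offset [ 0.   0.  -0.2] twist -0.0 w 37.2 F [-0.2  0.9  0.3] q7 -0.84
```

View pics/w18.png

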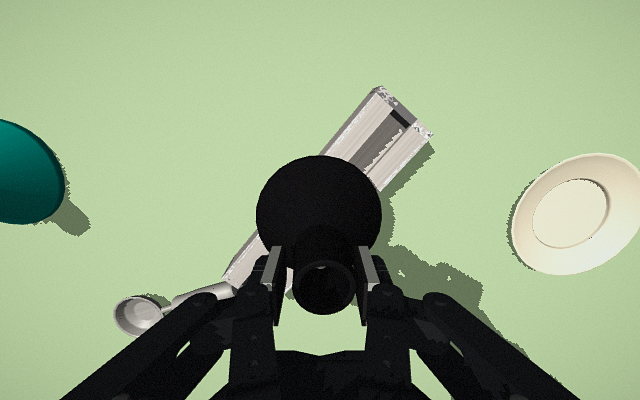

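The spout (325,285) stands between the pads and leans slightly to the right pad. I'll close a few counts at a time.

>>> send_rows(
  steps=[
    {"offset": [0,0,0],"twist": 0,"gripper": 155},
    {"offset": [0,0,0],"twist": 0,"gripper": 158},
    {"offset": [0,0,0],"twist": 0,"gripper": 160},
    {"offset": [0,0,0],"twist": 0,"gripper": 162},
    {"offset": [0,0,0],"twist": 0,"gripper": 163},
    {"offset": [0,0,0],"twist": 0,"gripper": 163},
    {"offset": [0,0,0],"twist": 0,"gripper": 163},
  ],
)

```text
time_s: 25.15
tool_pos: [0.5648, -0.0218, 0.1099]
tool_rot: [3.141, -0.0, 0.977]
ft_force: [0.8, 0.0, 1.0]
gripper_width: 0.0306
```

Run:
```python
from tilt import *
goto(.5646,-.0217,.11,56)
save('wrist','w19'); im=cv2.imread('pics/w19.png'); cv2.imwrite('pics/w19c.png',cv2.convertScaleAbs(cv2.resize(im[220:340,230:410],None,fx=4,fy=4),alpha=3))
```

```text
t 25.15 pos [564.8 -21.8 109.9] yaw 55.99 offset [-0.1 -0.2 -0.1] twist -0.01 w 30.6 F [0.8 0.  1. ] q7 -0.84
```

View pics/w19c.png

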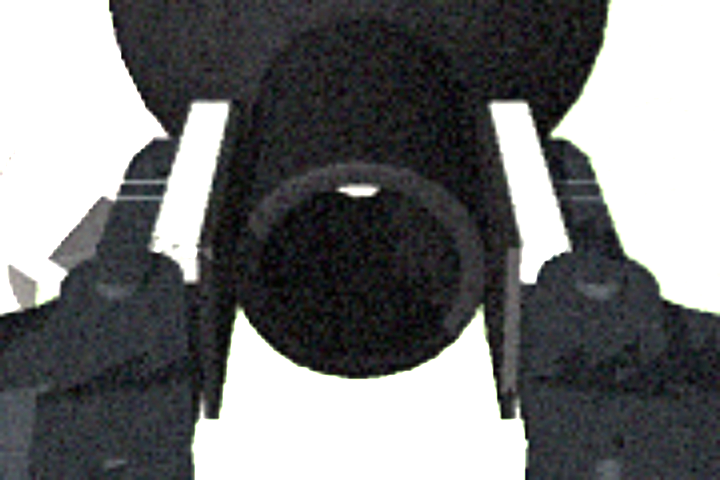

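The spout is now centred between the pads (30.6 mm opening, no load). I'll open and back off.

>>> send_rows(
  steps=[
    {"offset": [0,0,0],"twist": 0,"gripper": 155},
    {"offset": [0,0,0],"twist": 0,"gripper": 140},
    {"offset": [0,0,0],"twist": 0,"gripper": 0},
    {"offset": [0,0,0],"twist": 0,"gripper": 0},
    {"offset": [0,0,0],"twist": 0,"gripper": 0},
    {"offset": [0,0,-20],"twist": 0,"gripper": 0},
    {"offset": [0,0,-70],"twist": 0,"gripper": 0},
    {"offset": [0,0,-124],"twist": 0,"gripper": 0},
  ],
)

```text
time_s: 26.2
tool_pos: [0.564, -0.0217, 0.2347]
tool_rot: [-3.14, 0.001, 0.977]
ft_force: [1.4, 0.5, 0.5]
gripper_width: 0.0851
```

>>> send_rows(
  steps=[
    {"offset": [0,0,0],"twist": 0,"gripper": 0},
    {"offset": [0,0,0],"twist": 0,"gripper": 0},
    {"offset": [0,0,0],"twist": 0,"gripper": 0},
  ],
)

```text
time_s: 26.58
tool_pos: [0.5635, -0.0219, 0.2323]
tool_rot: [-3.139, 0.002, 0.977]
ft_force: [1.3, -0.6, 0.2]
gripper_width: 0.0855
```

Run:
```python
from tilt import *
goto(.5646,-.0217,.23,56)
img,d=save('wrist','w20'); W=cloud('wrist',d); fit(seg(W,img,.05,.15),[.5645,-.0215],.046)
img,d=save('scene','s20'); W=cloud('scene',d); fit(seg(W,img,.05,.15),[.5645,-.0215],.046)
```

```text
t 26.57 pos [563.5 -21.9 232.3] yaw 55.99 offset [0.7 0.8 2.3] twist -0.01 w 85.5 F [ 1.3 -0.6  0.2] q7 -0.78
4954 x,y,z mm [564.8 -21.4  49.9] tilt deg [0.22 0.45] rms inl mm 0.66
812 x,y,z mm [566.5 -20.5  48.3] tilt deg [-0.21  0.53] rms inl mm 0.96
```

View pics/w20.png

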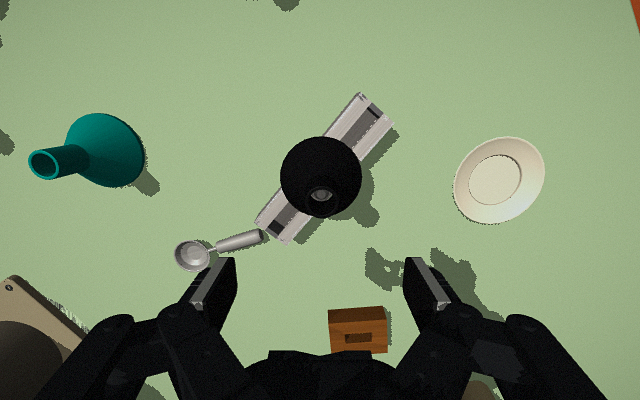

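View pics/s20.png

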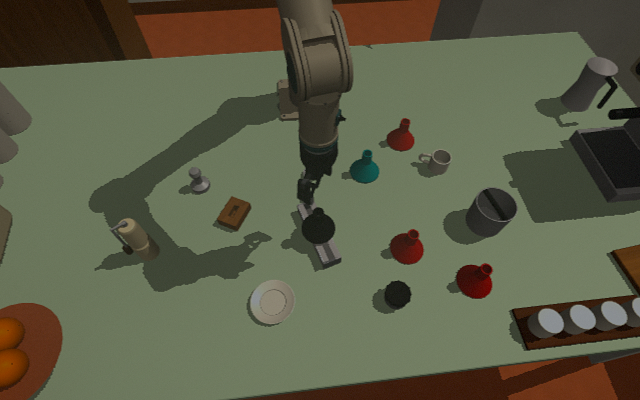

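The lean is down to 0.5°, the height fits, the bystanders stand where they were, and the gripper is clear and above. Handing in.

```bash
python3 -c "
from rig import ctrl
print(ctrl.job_done(), ctrl.get_obs()['time_s'])"
```

```text
the job is handed in; nothing more can be done
the job is handed in; nothing more can be done
```

The job is handed in, at about 27 s of the 61 s allowed. The post is locked in the rail and the black funnel hangs on it, mouth down, with nothing else on the counter touched.

- **Post:** I lifted it from its block and lowered it through the slot at the rail's middle until contact (vertical force went from about -2 to +4.4 N). I then turned it a quarter turn, 89.85° from the rail's axis. Before the funnel went on, the flange top read 42 mm and the shank top 91.5 mm (91 expected). The shank was square to the rail within 0.3°.
- **Funnel:** I lowered it onto the post until it bore on the shank at about 5 N. After release it leaned 1.7°, so I nudged the spout upright with nearly closed jaws. The last fit, after correcting for the fit's offset, showed about 0.5° of lean by both the wrist and scene cameras, with the mouth at about 46 mm (46 expected).
- **Disagreements:** The scene and top cameras differed by about 3 mm in position, so I relied on the wrist camera. The top camera also gave a 3.4° lean on each axis before the nudge, from few points while the arm hid part of the view. I discarded that reading and didn't repeat it.
- **Not checked:** I could not see whether the shank was still square once the funnel covered it. No twist was applied after locking.

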